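Set a stop stand to a wooden blank and lock it

ROBOT

A 6-joint arm with a two-finger parallel gripper is mounted at the origin on the work surface. World frame = base frame: x ahead of the robot, y to its left, z up, the work surface at z = 0. Lengths are in m, angles in degrees, forces in N, time in s.
With the tool pointing down it reaches from about 0.35 to 0.875 m from the base axis. Payload 4.2 kg.
Tool frame: the origin (TCP) lies between the finger pads; the fingertips stand 17 mm ahead of it and the grasp point (between the pads) lies 2 mm behind it; z points along the fingers, y is the direction in which the jaws open and shut (so a half turn about z gives the same grasp; the last joint's range is limited). The gripper opens to 87 mm and grips with 3 to 60 N. Pads are 19 mm wide; open, the fingers measure 117 mm over their backs; the gripper's body (75 mm by 190 mm) begins 51 mm behind the grasp point.
Start: joints at [-58.35, 22.042, 0.453, 0, -68.411, -14.817], TCP at [0.181, -0.598, 0.24] pointing down, gripper open.
Joint ranges: [-179.83, 179.83], [-69.29, 118.12], [-61.27, 80.66], [-181.25, 117.63], [-171.15, -9.14], [-177.46, 177.46]. Speed limits (degrees/s): [159.86, 159.86, 180, 180, 180, 180].

INTERFACE

Orientations are given as a 3x3 rotation matrix whose columns are the frame's x, y, z axes.
In Python, from station import r gives the robot as it stands.
- The arm moves only by the shell command python3 -m creep 'ROWS'. ROWS is JSON, a list of rows, each a list of 7 numbers: the opening, from 0 (shut) to 1 (fully open), then the shift along the tool's x, y, z scaled (see below), then the turn, a rotation vector about the tool's x, y, z scaled (see below). A call has 1 to 5 rows; each row is the pose to reach, as a shift and turn from the pose measured when the call began, along the tool's axes at that moment, turning the shorter way round; what a row does not reach only later rows make up. The controller multiplies each number of a shift by 300 mm and each number of a turn by 180 degrees. A row lasts 1/12 s, in which the tool goes at most 41.7 mm and 7.16 degrees, less where a joint would pass 70% of its speed; a pose out of reach is approached as far as the arm can. A call with a number of a shift or a turn outside -1 to 1 is refused whole. A call with a gripper value outside its range is refused whole. The fingers move at their own pace and stop on an object; the grip force is fixed at half the most. Time passes only in rows, so rows that repeat a pose let the fingers close. It gives the time, the measured TCP pose, the force and the opening at its end, in the units of the state.
- r.sense(): the state, without advancing time (a new reading comes with each control period).
- r.capture(name): name is "scene" or "top" or "wrist"; returns the picture (384x512x3 uint8, blue, green, red); there is no depth.
- r.camera_model(name): a dict with "mtx" (3x3 intrinsics, pixels), "R" (3x3) and "t" (3): a world point X has camera coordinates R X + t; the wrist camera has in their place "mount" (4x4, takes a point from camera to tool coordinates, whose origin is the TCP and whose axes are the flange's). Camera axes: x right, y down, z forward; pixel columns grow to the right and rows downward; lengths in m; the calibration is good to about 2 mm. A picture is of the moment at which its call begins: read the wrist's pose just before it. camera_model takes no time and is no camera call.
- r.finish_job(): hands the job in, once; it reports no verdict.
Trained networks look in the newest picture that a camera, given by its name, has taken for a name from the list of things; names that differ only in an ending like _2 or _b are one class to them, and where a whole thing is asked for, a point or a joint stands for the part that bears it (a point fixed in the world has none). Each returns a list of dicts, best first, with "score" (0 to 1); they miss things now and then, are a little off and sometimes report something else, mostly with a low value. They report only what shows in the picture. A call takes as long as a camera call. They do not tell look-alikes from the thing itself.
- r.recognise(camera, target): "rect" ([left, top, right, bottom] as shares, 0 to 1, of the picture: columns of its width, rows of its height, round what is visible of it).
- r.outline_of(camera, target): "pixels" (384x512 bool, what is visible of it) and "rect" ([left, top, right, bottom] as shares, 0 to 1, of the picture: columns of its width, rows of its height, round what is visible of it).
The state is a dict: "time_s": time; "joints": joint angles; "joint_velocities": joint speeds; "effort": joint torques, N m; "tcp_pos": TCP position; "ee_rot": TCP orientation; "wrist_force": force on the tool from outside, world axes, zero at the start; "moment": the same for the moment, N m; "gripper_width": opening from 0.0 (shut) to 1.0 (fully open).
Only numpy, scipy, OpenCV 4.12 (cv2) and the standard library are available. Lean on these libraries where they do the work, as an engineer would, in place of code of your own. Each camera call takes 0.05 s, during which the arm holds its last target.

TASK

Two identical stop stands stand on the cutting mat; one of them has a wooden blank lying on its base, under its stop rod. On that stand, push the stop rod down by its knob until its foot rests on the blank, then press the clamp lever down level to lock it. Leave the blank lying where it is, and do not touch the other, empty stand.

Things in the scene. Friction and masses are not known exactly. Their poses are not given: they have to be found in the camera images.
- stand: Immovable stand under the blank. Base plate 120 (x) by 175 (y -67 to +108) by 14 mm; column at y = +78 mm, 165 mm high; level arm along y from column to y = -59, 125 to 155 mm up. Origin: on the stop rod's vertical axis, at the base's underside (3 mm above the table); z up, y towards the column. Clamp lever's pivot (pin along x): y = -45, z = 147 mm; the lever points to -y.
- stop_foot (a point): Underside centre of the stop rod's foot (disc 26 mm across), that stand. The 12 mm rod slides upright through the arm and ends in a flat black knob, 40 mm across, 16 thick, its top 130 mm straight above this point. The foot starts 28 to 61 mm above the blank. Friction holds the rod where it is left; about 3 N down moves it, 25 N does no harm. Lowest travel: 11 mm below the blank's top.
- blank_top (a point): Centre of the upper face of the wooden blank, a loose block 100 (its x) by 64 (its y) by 40 mm high, 0.25 kg, lying on the stand's base under the stop rod, within 12 mm of the rod's axis.
- clamp_lever (a joint): Angle (rad) of that stand's lever: 0 = raised 0.9 rad above level (open), 0.9 = level, at its stop (locked). Starts at 0 to 0.2; stays where left. Flat bar 14 mm wide, 8 thick, 100 long from pivot, round black pad 28 mm across near its end. Level, its upper face is 151 mm above the stand's underside. Press straight down 45 mm out from the pivot (stand y = -90 mm); 3 to 6 N moves it.
- spare_stand: The other stop stand, of the same make and size, with nothing on its base; also with rod and lever raised. Origin and axes as for the first. Not to be touched.
Things that resemble listed ones, but are neither listed nor needed, are in the scene too. Leave any pink or turquoise look-alike of the stand alone.

How it is judged (in metres and radians):
On the way, in this order (a step that is already met when the one before it is completed fails the run):
1. the stop's foot rests on the blank (within 3 mm) while the clamp lever is still raised (z of stop_foot in the frame of blank_top below 0.003 m and horizontal distance between stop_foot and blank_top below 0.035 m and value of joint clamp_lever below 0.4 rad), for 0.2 s.
2. the clamp lever is pressed down to within 0.2 rad of level, the foot still on the blank (value of joint clamp_lever above 0.7 rad and z of stop_foot in the frame of blank_top below 0.003 m), for 0.2 s.
At the end, for the whole second after the job is handed in: The stop's foot rests on the blank (gap under 3 mm), the clamp lever is down within 0.2 rad of level, and the blank lies flat (within 0.1 rad) within 15 mm of where it was (all of step 2 and distance of blank_top from where it was at the start of the episode below 0.015 m and angle between blank_top's own z axis and vertical below 0.1 rad); the robot touches nothing.
It fails at once if the robot touches the other stand (more than 1 N) (contact force between any of the fingers, the arm and spare_stand above 1 N).
It also fails if it takes over 35 s, if anything falls off the work surface, if the arm or the gripper's body presses on something with over 40 N, if the wrist force passes 120 N, or if a joint passes its speed limit or range.

## Working session

There is one attempt and no reset: what is moved stays moved. The work goes in short steps, Python scripts to look and compute and a shell command to move; the robot and the scene stay as the last step left them, time stands still between calls to the robot, and variables do not carry over. Pictures are saved under pics/ and viewed, and the job is handed in when it is done.

```bash
ls; mkdir -p pics; python3 - <<'E'
from station import r
import cv2
s=r.sense();print(s)
for n in("scene","top","wrist"):
    cv2.imwrite(f"pics/{n}0.png",r.capture(n))
    for t in("stand","clamp_lever","blank_top","stop_foot"):
        for d in r.recognise(n,t):
            x=d["rect"];print(n,t,round(d["score"],2),[round(x[0]*512),round(x[1]*384),round(x[2]*512),round(x[3]*384)])
    m=r.camera_model(n);print(m)
E
```

```text
pics
{'time_s': 0.0, 'joints': array([-5.83503691e+01,  2.20910522e+01,  3.79134274e-01, -2.61586731e-02,
       -6.84104856e+01, -1.48160741e+01]), 'joint_velocities': array([-0.00795569, -0.03515621,  0.01551787,  0.06197972, -0.06268466,
        0.01085403]), 'effort': array([ 4.47831471e-04, -3.90664744e+01,  1.87407285e+01,  4.21987295e+00,
        1.10830029e-02, -1.79501621e-04]), 'tcp_pos': array([ 0.18083508, -0.59768064,  0.23845941]), 'ee_rot': array([[-9.57198769e-01, -2.89430371e-01, -7.59583812e-04],
       [-2.89431335e-01,  9.57196602e-01,  2.04133760e-03],
       [ 1.36245946e-04,  2.17381319e-03, -9.99997628e-01]]), 'wrist_force': array([-0.7770423 ,  0.39271782,  0.78683094]), 'moment': array([-0.04281583,  0.04265787, -0.00132576]), 'gripper_width': 0.9979530086335902}
scene stand 0.94 [119, 241, 206, 326]
scene stand 0.86 [292, 109, 334, 160]
scene stand 0.85 [261, 176, 319, 248]
scene stand 0.61 [163, 145, 227, 214]
scene clamp_lever 0.61 [116, 257, 151, 278]
scene clamp_lever 0.45 [262, 188, 280, 199]
scene blank_top 0.86 [274, 211, 303, 236]
scene stop_foot 0.
[... 1158 characters left out ...]
     [-0.99358304, -0.004974  , -0.11299563],
       [ 0.11300509, -0.00166375, -0.99359302]]), 't': array([-0.16972664,  0.3915505 ,  1.38064351])}
wrist stand 0.94 [401, 150, 512, 250]
{'mtx': array([[337.81438234,   0.        , 253.76477478],
       [  0.        , 337.81438234, 193.21055962],
       [  0.        ,   0.        ,   1.        ]]), 'mount': array([[ 5.59886089e-04, -9.60895068e-01, -2.76912180e-01,
         7.59318382e-02],
       [ 9.99999510e-01,  7.63913342e-04, -6.28916892e-04,
         8.26081453e-04],
       [ 8.15860048e-04, -2.76911692e-01,  9.60895025e-01,
        -1.44460367e-01],
       [ 0.00000000e+00,  0.00000000e+00,  0.00000000e+00,
         1.00000000e+00]])}
```

View pics/scene0.png

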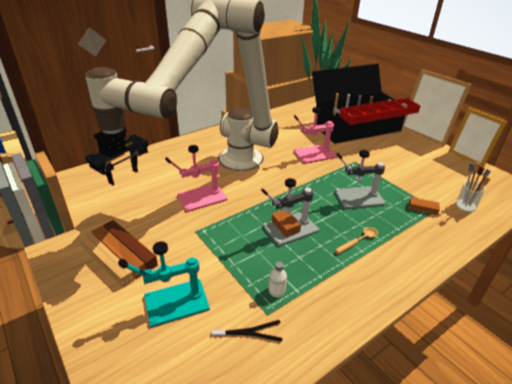

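View pics/top0.png

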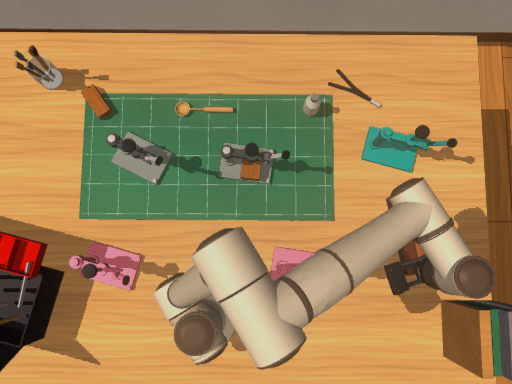

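View pics/wrist0.png

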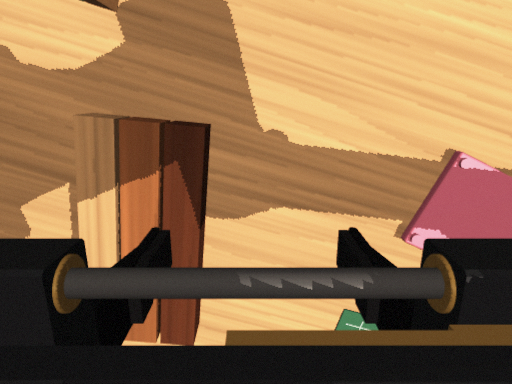

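```bash
python3 - <<'E'
import cv2
a=cv2.imread("pics/scene0.png");b=cv2.imread("pics/top0.png")
cv2.imwrite("pics/c1.png",cv2.resize(a[130:270,150:340],None,fx=4,fy=4,interpolation=2))
cv2.imwrite("pics/c2.png",cv2.resize(b[120:220,200:330],None,fx=5,fy=5,interpolation=2))
E
```

```text
(no output)
```

View pics/c1.png

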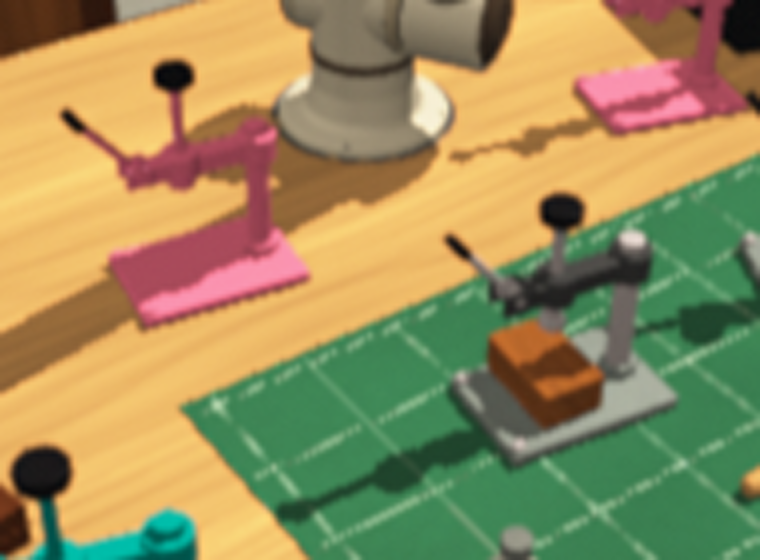

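View pics/c2.png

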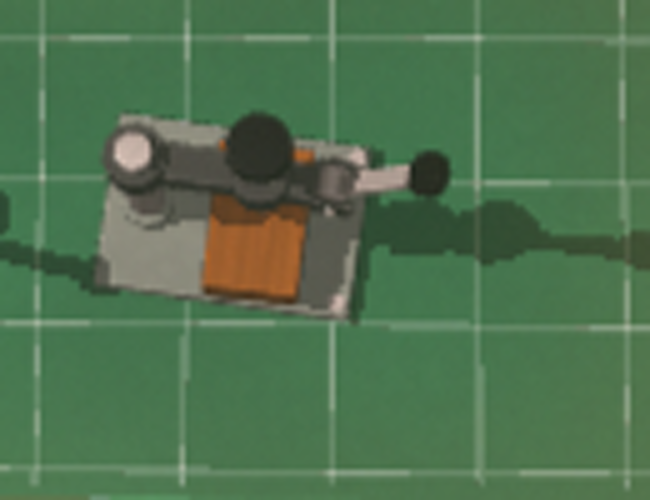

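The things that could be taken for the stand, by scene pixel:
- the grey stand with the blank at (290,215)
- the grey empty stand at (360,185), which is the spare
- pink stands at (200,180) and (315,140)
- the turquoise stand at (175,285)

I choose the grey one carrying the brown blank, at (290,215) in the scene and (247,160) in the top view. The close crop shows the blank under its rod.

```bash
cat > h.py <<'E'
from station import r
import numpy as np,cv2
def P(n,s=None):
    m=r.camera_model(n)
    if n=="wrist":
        R=np.array(s["ee_rot"]);M=m["mount"]
        Rc=R@M[:3,:3];c=R@M[:3,3]+s["tcp_pos"]
        return m["mtx"],Rc.T,-Rc.T@c
    return m["mtx"],m["R"],m["t"]
def ray(n,px,s=None):
    K,R,t=P(n,s) if isinstance(n,str) else n
    return -R.T@t,R.T@np.linalg.inv(K)@np.array([px[0],px[1],1.])
def tri(obs):
    A=np.zeros((3,3));b=np.zeros(3);L=[]
    for n,px,s in obs:
        c,d=ray(n,px,s);d/=np.linalg.norm(d);Q=np.eye(3)-np.outer(d,d);A+=Q;b+=Q@c;L.append((c,Q))
    X=np.linalg.solve(A,b);return X,[round(1e3*np.linalg.norm(Q@(X-c)),1) for c,Q in L]
def onz(n,px,z,s=None):
    c,d=ray(n,px,s);return c+d*(z-c[2])/d[2]
def proj(n,X,s=None):
    K,R,t=P(n,s);p=K@(R@np.array(X)+t);return p[:2]/p[2]
E
python3 - <<'E'
from h import *
for k,a,b in(("knob",(251.8,149.2),(290.5,182.5)),("col",(226.2,150),(308,190.2)),("pad",(285.8,154.6),(264.5,191.7)),):
    print(k,tri([("top",a,None),("scene",b,None)]))
print("col z.168",onz("top",(226.2,150),.168))
for c in((122,117),(368,150),(350,320),(100,288)): print("base",onz("top",(c[0]/5+200,c[1]/5+120),.017))
print("spare top", [onz("top",p,.15) for p in ((112,140),(128,146),(158,160))])
E
```

```text
knob (array([ 0.51939023, -0.15187606,  0.21970157]), [np.float64(1.7), np.float64(1.7)])
col (array([ 0.52995034, -0.07370645,  0.16158571]), [np.float64(2.3), np.float64(2.3)])
pad (array([ 0.50544589, -0.25081958,  0.21403247]), [np.float64(1.4), np.float64(1.4)])
col z.168 [ 0.5299351  -0.07235275  0.168     ]
base [ 0.58863666 -0.05466319  0.017     ]
base [ 0.56660085 -0.22211859  0.017     ]
base [ 0.44973845 -0.21004451  0.017     ]
base [ 0.47069387 -0.0414372   0.017     ]
spare top [array([0.56378209, 0.28115646, 0.15      ]), array([0.54516418, 0.23115396, 0.15      ]), array([0.50183016, 0.13754871, 0.15      ])]
```

```bash
cat >> h.py <<'E'
def delta(target,yaxis_deg,s=None):
    from scipy.spatial.transform import Rotation as Ro
    s=s or r.sense();R=np.array(s["ee_rot"])
    a=np.radians(yaxis_deg);y=np.array([np.cos(a),np.sin(a),0]);z=np.array([0,0,-1.]);x=np.cross(y,z)
    Rt=np.stack([x,y,z],1)
    print("tcp",np.round(s["tcp_pos"],4),"F",np.round(s["wrist_force"],1),"t",s["time_s"],"q",np.round(s["joints"],0))
    print("shift/0.3",np.round(R.T@(np.array(target)-s["tcp_pos"])/.3,4),"turn/180",np.round(Ro.from_matrix(R.T@Rt).as_rotvec(degrees=True)/180,4))
O=np.array([.519,-.151]);ys=np.array([.133,.991]);xs=np.array([.991,-.133])
def W(x,y,z): return np.r_[O+x*xs+y*ys,z]
E
python3 - <<'E'
from h import *
delta([.35,-.40,.36],172.4); delta(W(0,.03,.36),172.4)
E
```

```text
tcp [ 0.181  -0.5982  0.2396] F [ 0.2 -0.1 -0.7] t 0.75 q [-58.  22.   0.  -0. -68. -15.]
shift/0.3 [-0.7305  0.4692 -0.4013] turn/180 [-0.     -0.     -0.3642]
tcp [ 0.181  -0.5982  0.2396] F [ 0.2 -0.1 -0.7] t 0.75 q [-58.  22.   0.  -0. -68. -15.]
shift/0.3 [-1.5515  1.1914 -0.4014] turn/180 [-0.     -0.     -0.3642]
```

```bash
python3 -m creep '[[0,0,0,-0.2,0,0,0],[0,0,0,-0.4,0,0,0],[0,-0.1,0.05,-0.4,0,0,-0.04],[0,-0.73,0.47,-0.4,0,0,-0.364],[0,-0.73,0.47,-0.4,0,0,-0.364]]'; python3 - <<'E'
from h import *
delta(W(0,.03,.36),172.4)
E
```

```text
time_s: 1.17
tcp_pos: [0.2553, -0.5149, 0.3581]
ee_rot: [[-0.782, -0.623, 0.003], [-0.623, 0.782, -0.004], [-0.0, -0.005, -1.0]]
wrist_force: [0.4, -0.2, -2.1]
gripper_width: 0.706
tcp [ 0.2553 -0.5149  0.3581] F [ 0.4 -0.2 -2.1] t 1.1667 q [-47.  14.   5.   0. -81.  -4.]
shift/0.3 [-1.5154  0.4705 -0.0085] turn/180 [-0.0016 -0.0006 -0.2437]
```

```bash
python3 -m creep '[[0,-1,0.31,0,0,0,-0.244],[0,-1,0.31,0,0,0,-0.244],[0,-1,0.31,0,0,0,-0.244],[0,-1,0.31,0,0,0,-0.244],[0,-1,0.31,0,0,0,-0.244]]'; python3 - <<'E'
from h import *
delta(W(0,.03,.36),172.4)
E
```

```text
time_s: 1.58
tcp_pos: [0.3728, -0.3409, 0.3574]
ee_rot: [[-0.268, -0.963, 0.003], [-0.964, 0.268, -0.004], [0.003, -0.004, -1.0]]
wrist_force: [0.9, -0.1, 0.2]
gripper_width: 0.327
tcp [ 0.3728 -0.3409  0.3574] F [ 0.9 -0.1  0.2] t 1.5833 q [-24.   6.  -4.   0. -79.   8.]
shift/0.3 [-0.8394 -0.2865 -0.0097] turn/180 [-0.0013 -0.001  -0.044 ]
```

```bash
python3 -m creep '[[0,-0.84,-0.287,-0.01,0,0,-0.044],[0,-0.84,-0.287,-0.01,0,0,-0.044],[0,-0.84,-0.287,-0.01,0,0,-0.044],[0,-0.84,-0.287,-0.01,0,0,-0.044],[0,-0.84,-0.287,-0.01,0,0,-0.044]]'; python3 -m creep '[[0,-0.21,-0.07,0,0,0,0],[0,-0.21,-0.07,0,0,0,0],[0,-0.21,-0.07,0,0,0,0]]'; python3 - <<'E'
from h import *
delta(W(0,.03,.36),172.4)
s=r.sense();cv2.imwrite("pics/w1.png",r.capture("wrist"))
cv2.imwrite("pics/t1.png",r.capture("top"))
np.save("w1.npy",{k:s[k] for k in("tcp_pos","ee_rot")},allow_pickle=True)
for t in("stand","clamp_lever","blank_top","stop_foot"):
        for d in r.recognise("wrist",t):
            x=d["rect"];print(t,round(d["score"],2),[round(x[0]*512),round(x[1]*384),round(x[2]*512),round(x[3]*384)])
for k in (W(0,0,.22),W(0,-.045,.15),W(0,-.1,.214)): print(proj("wrist",k,s))
E
```

```text
time_s: 2.0
tcp_pos: [0.4901, -0.1686, 0.3599]
ee_rot: [[-0.132, -0.991, 0.004], [-0.991, 0.132, -0.004], [0.003, -0.005, -1.0]]
wrist_force: [0.4, -0.8, -0.3]
gripper_width: 0.019
time_s: 2.25
tcp_pos: [0.5212, -0.105, 0.3593]
ee_rot: [[-0.127, -0.992, 0.005], [-0.992, 0.127, -0.003], [0.003, -0.005, -1.0]]
wrist_force: [-0.5, -1.2, 0.3]
gripper_width: 0.005
tcp [ 0.5212 -0.105   0.3593] F [-0.5 -1.2  0.3] t 2.25 q [  6.   9.  -0.   0. -80. -14.]
shift/0.3 [ 0.0531 -0.013  -0.0023] turn/180 [-0.0016 -0.0008  0.0018]
stand 0.96 [448, 311, 502, 350]
stand 0.93 [207, 0, 296, 216]
stand 0.64 [448, 0, 512, 35]
clamp_lever 0.57 [232, 2, 268, 90]
blank_top 0.94 [221, 96, 295, 144]
stop_foot 0.85 [226, 110, 272, 155]
[249.81852454 133.14865695]
[251.14371452  80.20420644]
[250.4341688    0.76261953]
```

View pics/w1.png

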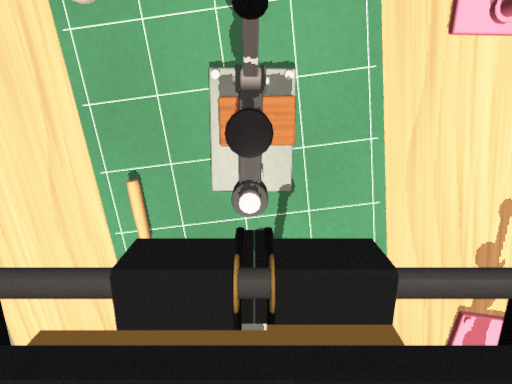

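The wrist view shows the chosen stand. The knob is at (249,133), the lever pivot at (251,78), the pad at (250,2), the column at (249,203), and the orange blank around (257,120). My estimates project onto these within about 2 px.

```bash
python3 - <<'E'
from h import *
s=np.load("w1.npy",allow_pickle=True).item()
for k,a,b,c in(("knob",(251.8,149.2),(290.5,182.5),(249,133)),("col",(226.2,150),(308,190.2),(249.5,203)),("pad",(285.8,154.6),(264.5,191.7),(250.5,2))):
    print(k,tri([("top",a,None),("scene",b,None),("wrist",c,s)]))
    print(k,tri([("top",a,None),("wrist",c,s)]))
print(onz("wrist",(251,78),.15,s),W(0,-.045,.15))
delta(W(0,0,.255),172.4)
E
```

```text
knob (array([ 0.51946351, -0.15162117,  0.21966518]), [np.float64(1.4), np.float64(1.9), np.float64(0.5)])
knob (array([ 0.51976782, -0.15098043,  0.22177084]), [np.float64(0.4), np.float64(0.4)])
col (array([ 0.53013146, -0.07332677,  0.16175253]), [np.float64(1.9), np.float64(2.8), np.float64(0.9)])
col (array([ 0.5309408 , -0.07221395,  0.16194656]), [np.float64(0.5), np.float64(0.5)])
pad (array([ 0.50546285, -0.25026778,  0.21354825]), [np.float64(1.0), np.float64(1.8), np.float64(0.9)])
pad (array([ 0.50595445, -0.24942764,  0.2144305 ]), [np.float64(0.3), np.float64(0.3)])
[ 0.51289011 -0.1976736   0.15      ] [ 0.513015 -0.195595  0.15    ]
tcp [ 0.5187 -0.1099  0.3601] F [ 1.  -0.8 -0.5] t 2.55 q [  6.   9.  -1.   0. -80. -13.]
shift/0.3 [ 0.1345 -0.0173  0.3507] turn/180 [-0.0017 -0.0011 -0.0004]
```

```bash
python3 -m creep '[[0,0.135,-0.017,0,0,0,0],[0,0.135,-0.017,0.1,0,0,0],[0,0.135,-0.017,0.2,0,0,0],[0,0.135,-0.017,0.3,0,0,0],[0,0.135,-0.017,0.35,0,0,0]]';python3 -m creep '[[0,0,0,0,0,0,0]]'; python3 - <<'E'
from h import *
delta(W(0,0,.204),172.4)
cv2.imwrite("pics/s2.png",cv2.resize(r.capture("scene")[130:270,190:340],None,fx=4,fy=4))
E
```

```text
time_s: 2.97
tcp_pos: [0.5164, -0.1522, 0.2516]
ee_rot: [[-0.137, -0.991, -0.001], [-0.991, 0.137, -0.003], [0.003, 0.0, -1.0]]
wrist_force: [0.1, -0.4, 0.0]
gripper_width: 0.004
time_s: 3.05
tcp_pos: [0.514, -0.1531, 0.2483]
ee_rot: [[-0.139, -0.99, -0.007], [-0.99, 0.139, -0.002], [0.003, 0.007, -1.0]]
wrist_force: [-1.2, 0.5, 0.4]
gripper_width: 0.009
tcp [ 0.514  -0.1531  0.2483] F [-1.2  0.5  0.4] t 3.05 q [  1.  13. -11.   0. -66.  -9.]
shift/0.3 [-0.0095 -0.0165  0.1475] turn/180 [ 0.0023 -0.0009 -0.0022]
```

View pics/s2.png

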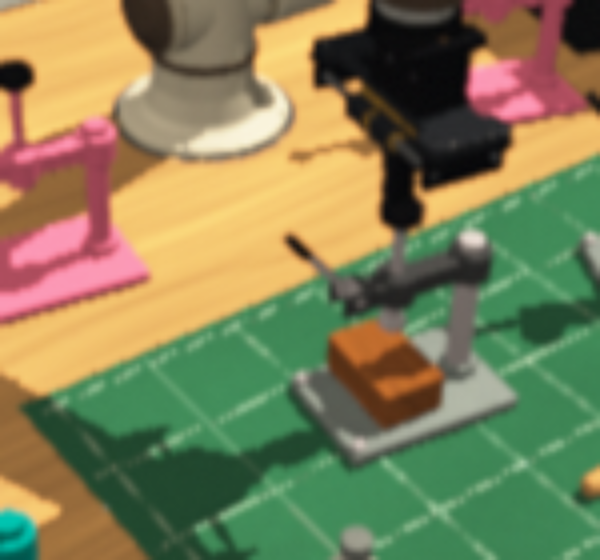

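The fingers stand centred over the knob (crop (400,205)). Pressing down in stages.

```bash
python3 -m creep '[[0,-0.01,-0.0165,0.02,0,0,0],[0,-0.01,-0.0165,0.04,0,0,0],[0,-0.01,-0.0165,0.06,0,0,0],[0,-0.01,-0.0165,0.08,0,0,0],[0,-0.01,-0.0165,0.1,0,0,0]]'; python3 - <<'E'
from h import *
delta(W(0,0,.204),172.4)
E
```

```text
time_s: 3.52
tcp_pos: [0.5209, -0.1514, 0.2205]
ee_rot: [[-0.139, -0.99, -0.002], [-0.99, 0.139, -0.003], [0.003, 0.001, -1.0]]
wrist_force: [0.9, -1.8, 3.4]
gripper_width: 0.006
tcp [ 0.5209 -0.1514  0.2205] F [ 0.9 -1.8  3.4] t 3.5167 q [  1.  15. -13.   0. -62.  -9.]
shift/0.3 [-0.0005  0.0065  0.0549] turn/180 [ 0.0004 -0.0011 -0.0021]
```

```bash
python3 -m creep '[[0,0,0.005,0.015,0,0,0],[0,0,0.005,0.03,0,0,0],[0,0,0.005,0.04,0,0,0],[0,0,0.005,0.048,0,0,0],[0,0,0.005,0.048,0,0,0]]'; python3 - <<'E'
from h import *
delta(W(0,0,.204),172.4)
E
```

```text
time_s: 3.93
tcp_pos: [0.519, -0.1508, 0.2052]
ee_rot: [[-0.139, -0.99, -0.003], [-0.99, 0.139, -0.002], [0.003, 0.003, -1.0]]
wrist_force: [0.3, -0.0, 0.7]
gripper_width: 0.001
tcp [ 0.519  -0.1508  0.2052] F [ 0.3 -0.   0.7] t 3.9333 q [  1.  16. -14.   0. -60.  -9.]
shift/0.3 [ 0.0006 -0.0002  0.0041] turn/180 [ 0.0009 -0.0009 -0.0021]
```

```bash
python3 -m creep '[[0,0,0,0.006,0,0,0],[0,0,0,0.01,0,0,0],[0,0,0,0.013,0,0,0]]'; python3 -m creep '[[0,0,0,0.004,0,0,0],[0,0,0,0.006,0,0,0]]'
```

```text
time_s: 4.18
tcp_pos: [0.519, -0.1509, 0.2043]
ee_rot: [[-0.138, -0.99, -0.003], [-0.99, 0.138, -0.004], [0.004, 0.002, -1.0]]
wrist_force: [-4.5, 3.7, 20.8]
gripper_width: 0.004
time_s: 4.35
tcp_pos: [0.5189, -0.1508, 0.2044]
ee_rot: [[-0.137, -0.991, -0.002], [-0.991, 0.137, -0.004], [0.004, 0.001, -1.0]]
wrist_force: [-3.2, 3.2, 14.4]
gripper_width: 0.002
```

The foot stopped hard with the tip at z 0.187, which matches the expected height (0.057 + 0.130). Next I lift and move over the lever.

```bash
python3 -m creep '[[0,0,0,-0.1,0,0,0],[0,0,0,-0.2,0,0,0],[0,0,0,-0.22,0,0,0],[0,0,0,-0.22,0,0,0]]'; python3 - <<'E'
from h import *
s=r.sense();im=r.capture("scene");cv2.imwrite("pics/s3.png",cv2.resize(im[130:270,190:340],None,fx=4,fy=4))
delta(W(0,-.09,.265),172.4)
E
```

```text
time_s: 4.68
tcp_pos: [0.5193, -0.1504, 0.272]
ee_rot: [[-0.137, -0.991, 0.001], [-0.991, 0.137, -0.004], [0.003, -0.002, -1.0]]
wrist_force: [0.3, -0.4, -0.9]
gripper_width: 0.008
tcp [ 0.5184 -0.1502  0.2699] F [ 0.1  0.3 -1.8] t 4.7333 q [  1.  13.  -9.   0. -69.  -9.]
shift/0.3 [ 0.3024 -0.0038  0.0174] turn/180 [ 0.0007 -0.001  -0.0017]
```

View pics/s3.png

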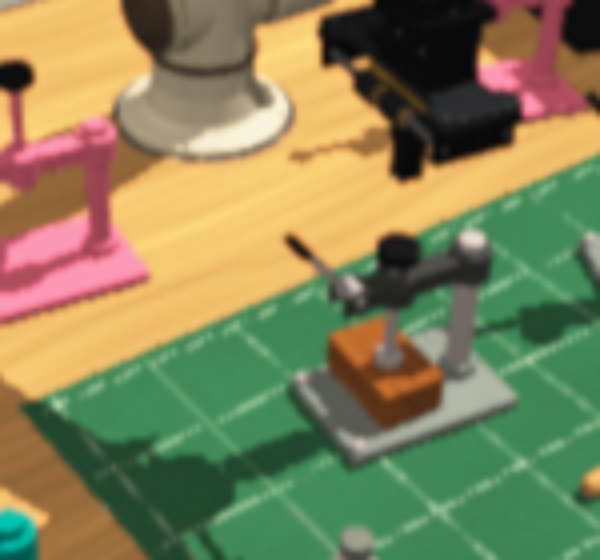

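The picture shows the foot resting on the blank (crop (390,358)) and the lever still raised (pad at (297,243)). Moving over the lever now.

```bash
python3 -m creep '[[0,0.1,-0.002,0,0,0,0],[0,0.2,-0.004,0,0,0,0],[0,0.3,-0.004,0,0,0,0],[0,0.3,-0.004,0,0,0,0],[0,0.3,-0.004,0.01,0,0,0]]'; python3 - <<'E'
from h import *
delta(W(0,-.09,.171),172.4)
cv2.imwrite("pics/s4.png",cv2.resize(r.capture("scene")[130:270,190:340],None,fx=4,fy=4))
E
```

```text
time_s: 5.15
tcp_pos: [0.5059, -0.2403, 0.2649]
ee_rot: [[-0.14, -0.99, -0.007], [-0.99, 0.14, -0.001], [0.002, 0.006, -1.0]]
wrist_force: [0.2, -0.6, 0.3]
gripper_width: 0.006
tcp [ 0.5059 -0.2403  0.2649] F [ 0.2 -0.6  0.3] t 5.15 q [ -9.  15.  -6.   0. -69.   1.]
shift/0.3 [-0.0017 -0.0056  0.3131] turn/180 [ 0.002  -0.0007 -0.0026]
```

View pics/s4.png

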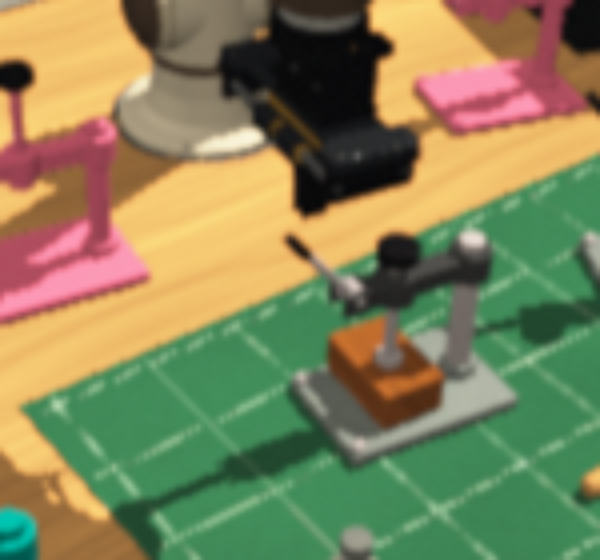

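The fingertips (crop (310,205)) are over the lever bar.

```bash
python3 -m creep '[[0,-0.002,-0.006,0.035,0,0,0],[0,-0.002,-0.006,0.07,0,0,0],[0,-0.002,-0.006,0.1,0,0,0],[0,-0.002,-0.006,0.13,0,0,0],[0,-0.002,-0.006,0.16,0,0,0]]'; python3 - <<'E'
from h import *
delta(W(0,-.09,.171),172.4)
E
```

```text
time_s: 5.62
tcp_pos: [0.5075, -0.2385, 0.2154]
ee_rot: [[-0.138, -0.99, -0.007], [-0.99, 0.138, -0.001], [0.002, 0.007, -1.0]]
wrist_force: [-0.5, 1.5, 2.5]
gripper_width: 0.01
tcp [ 0.5075 -0.2385  0.2154] F [-0.5  1.5  2.5] t 5.6167 q [ -9.  17. -11.   0. -63.   1.]
shift/0.3 [ 0.0054 -0.0004  0.148 ] turn/180 [ 0.0023 -0.0006 -0.0019]
```

```bash
python3 -m creep '[[0,0.005,0,0.03,0,0,0],[0,0.005,0,0.06,0,0,0],[0,0.005,0,0.09,0,0,0],[0,0.005,0,0.115,0,0,0],[0,0.005,0,0.13,0,0,0]]'; python3 - <<'E'
from h import *
delta(W(0,-.09,.171),172.4)
E
```

```text
time_s: 6.03
tcp_pos: [0.5068, -0.2403, 0.1754]
ee_rot: [[-0.138, -0.99, -0.008], [-0.99, 0.138, -0.001], [0.002, 0.008, -1.0]]
wrist_force: [-0.7, -1.6, 3.2]
gripper_width: 0.008
tcp [ 0.5068 -0.2403  0.1754] F [-0.7 -1.6  3.2] t 6.0333 q [ -9.  19. -14.   0. -57.   1.]
shift/0.3 [-0.0004 -0.0007  0.0145] turn/180 [ 0.0025 -0.0007 -0.0019]
```

```bash
python3 -m creep '[[0,0,0,0.007,0,0,0],[0,0,0,0.012,0,0,0],[0,0,0,0.015,0,0,0],[0,0,0,0.017,0,0,0]]'; python3 -m creep '[[0,0,0,0.003,0,0,0],[0,0,0,0.004,0,0,0],[0,0,0,0.004,0,0,0]]'
```

```text
time_s: 6.37
tcp_pos: [0.5067, -0.2405, 0.1713]
ee_rot: [[-0.138, -0.99, -0.008], [-0.99, 0.138, -0.002], [0.003, 0.008, -1.0]]
wrist_force: [-1.7, 0.3, 8.0]
gripper_width: 0.003
time_s: 6.62
tcp_pos: [0.5067, -0.2405, 0.1714]
ee_rot: [[-0.138, -0.99, -0.007], [-0.99, 0.138, -0.002], [0.003, 0.007, -1.0]]
wrist_force: [-1.1, 1.5, 6.5]
gripper_width: 0.006
```

```bash
python3 -m creep '[[0,0,0,-0.1,0,0,0],[0,0,0,-0.2,0,0,0],[0,0,0,-0.3,0,0,0],[0,0,0,-0.4,0,0,0],[0,0,0,-0.4,0,0,0]]'; python3 - <<'E'
from h import *
a=r.capture("scene");b=r.capture("top");s=r.sense();w=r.capture("wrist")
cv2.imwrite("pics/s5.png",np.hstack([cv2.resize(a[150:250,250:350],None,fx=4,fy=4),cv2.resize(b[120:220,200:300],None,fx=4,fy=4)]));cv2.imwrite("pics/w5.png",w)
for k in (W(0,0,.187),W(0,-.13,.152)): print(proj("scene",k)-[250,150],proj("top",k)-[200,120])
for d in r.recognise("wrist","clamp_lever"): print(d)
E
```

```text
time_s: 7.03
tcp_pos: [0.5101, -0.2411, 0.2981]
ee_rot: [[-0.137, -0.991, 0.004], [-0.991, 0.137, -0.006], [0.005, -0.005, -1.0]]
wrist_force: [0.3, -0.2, 0.2]
gripper_width: 0.001
[40.39786794 40.13808618] [52.06533386 32.24589363]
[ 6.62201649 58.99809358] [94.22952905 40.60198135]
{'rect': [0.4615, 0.3234, 0.5182, 0.5982], 'score': 0.73}
```

View pics/s5.png

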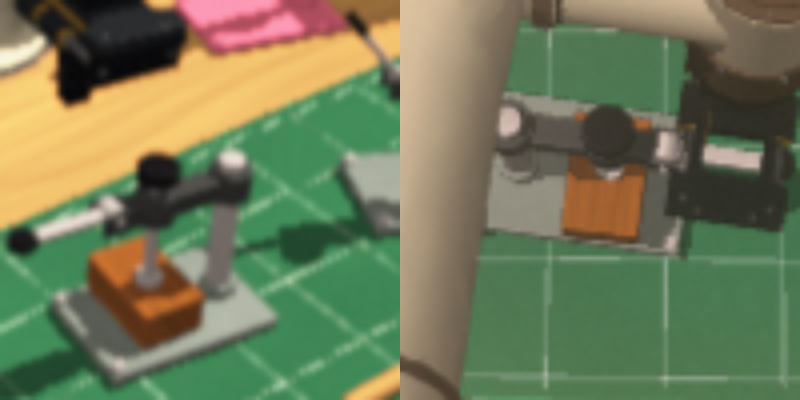

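The lever is level: its pad is at crop px (5.5,60), against a predicted (6.6,59) for locked. The foot is on the blank, the blank hasn't moved, and the arm is clear.

```bash
python3 -c "
from station import r
print(r.finish_job())"
```

```text
the job is handed in; nothing more can be done
None
```

I finished the job and handed it in at about 7.2 s of the 35 s allowed. No verdict is reported.

- **Stop rod:** On the grey stand with the blank, I pushed the knob down with the closed fingers. It stopped hard at about 15–21 N with the fingertips at z ≈ 0.187 m, the height expected with the foot on the blank. A picture then showed the foot on the blank and the lever still raised.
- **Clamp lever:** I pressed it down at stand y = −90 mm until it stopped at about 6–8 N, fingertips at z ≈ 0.154 m, its level height.
- **Last checks:** After I backed off, the scene view showed the lever pad within about 1.5 px of where it should be when level. The foot was still on the blank, with no visible shift of the blank. The gripper was clear of the stand by roughly 0.13 m.
- **Other stands:** My moves never took the arm near the empty stand or the pink and turquoise ones.

No check failed. The cameras put the column top about 6 mm lower than the text says. The heights I pressed to were confirmed by contact instead, so this had no effect.

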